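# Thread the support rod through two quick-release boss heads and hold it for clamping

## Robot

A 7-joint arm with a two-finger parallel gripper is mounted at the origin on the work surface. World frame = base frame: x ahead of the robot, y to its left, z up, the work surface at z = 0. Lengths are in m, angles in rad, forces in N, time in s.
With the tool pointing down it reaches from about 0.425 to 0.875 m from the base axis. Payload 4.7 kg.
Tool frame: the origin (TCP) lies at the very end of the fingers, on their centre line; the grasp point (between the pads) lies behind it (ctrl.tcp_to_grasp is the y of the grasp point in the tool frame, in m); y points along the fingers, x is the direction in which the jaws open and shut, and the axes are right-handed (so a half turn about y gives the same grasp; the last joint's range is limited). The gripper opens to 87 mm and grips with 3 to 60 N. Pads are 19 mm wide; open, the fingers measure 117 mm over their backs; the gripper's body (75 mm by 190 mm) begins 51 mm behind the grasp point.
Start: joints at [-1.279, 0.321, -0.07, 1.45, 0.023, 1.371, -0.057], TCP at [0.178, 0.625, 0.223] pointing down, gripper open.
Joint ranges: [-2.86, 2.86], [-0.3, 2.09], [-1.38, 1.24], [0.06, 2.45], [-1.56, 4.7], [0.09, 2.05], [-2.69, 2.69]. Speed limits (rad/s): [2.57, 2.57, 3.14, 3.14, 3.14, 3.14, 3.14].

## Interface

Orientations are given as a rotation vector (axis times angle).
In Python, from bench import ctrl, get_image, workorder gives the robot as it stands.
- The arm moves only by the tool drive_tool, never from a script. Its argument "increments" is text: rows parted by semicolons, each of 5 numbers parted by spaces: the shift along the tool's x, y, z in mm, then the turn about the tool's y in degrees, then the closure in counts, from 0 (fully open) to 255 (shut). In form: tx ty tz yaw fingers; .... A call has 1 to 20 rows; each row shifts and turns the commanded pose from where the row before left it, along the tool's axes as they then stand; what a row does not reach is not made up. A row lasts 1/8 s, in which the tool goes at most 62.5 mm and 10.7 degrees, less where a joint would pass 70% of its speed; a pose out of reach is approached as far as the arm can. A call is refused whole if a number of a shift passes 62.5 or a number of a turn 10.7, either way. A call with a gripper value outside its range is refused whole. The fingers move at their own pace and stop on an object; "squeeze" is the grip in N (left out, the last holds). Time passes only in rows, so rows that do not move let the fingers close. It gives the time, the measured TCP pose, the force and the opening at its end, in the units of the state.
- ctrl.get_state(): the state, without advancing time (a new reading comes with each control period).
- get_image(name): name is "side" or "top" or "wrist"; returns a dict with "img" (480x640x3 uint8, red, green, blue), "mtx" (3x3 intrinsics, pixels), "camera_from_world" (4x4, takes a point from world to camera coordinates). Camera axes: x right, y up, looking along -z (the intrinsics and any distortion apply to the point x, -y, -z); pixel columns grow to the right and rows downward; lengths in m; the calibration is good to about 2 mm. The wrist camera is an equidistant fisheye: a pixel r from the principal point sees the ray r / f radians off the axis. A picture is of the moment at which its call begins. There is no depth.
- workorder.close_job(): hands the job in, once; it reports no verdict.
The state is a dict: "time": time; "joint_positions": joint angles; "qd": joint speeds; "joint_torque": joint torques, N m; "position": TCP position; "tool_rot": TCP orientation; "ft_force": force on the tool from outside, world axes, zero at the start; "torque": the same for the moment, N m; "grip_width": opening from 0.0 (shut) to 1.0 (fully open).
Only numpy, scipy, OpenCV 4.12 (cv2) and the standard library are available. Lean on these libraries where they do the work, as an engineer would, in place of code of your own. Each camera call takes 0.05 s, during which the arm holds its last target.

## Task

Flip up the cam lever that is still down on the first boss head of the twin-post stand, so that its jaw frees the bore. Then take the support rod from the white rest and thread its plain end through the first boss head and on through the second, until about 30 mm stands out beyond the second. Finish with the rod still firmly in the gripper, held still and without straining it against the bores, ready for a colleague to clamp it; leave both levers up and do not disturb the dishes, the burner or the tip box.

Things in the scene. Friction and masses are not known exactly. Their poses are not given: they have to be found in the camera images.
- stand: Fixed stand: grey base plate 160 x 240 x 12 mm (x, y, z) and two steel posts (12 mm dia, 250 mm tall) at y = +50 and -50 mm, each with an aluminium boss head on its robot side. Origin on the bench midway between the posts; z up, +y to the side the rod comes from (robot's left), -x to the robot. Both bores (16 mm dia, along y) lie on one line at x = -32, z = 150 mm.
- first_mouth (a point): Centre of the bore's mouth on the outer (+y) face of the first boss head, where the rod goes in; stand frame (-32, 64, 150) mm. Axes as the stand. Each boss head is a block 34 x 28 x 34 mm (x, y, z) round its bore; the first spans y = 36 to 64 mm. Ears and cam on top reach z = 190 mm.
- second_exit (a point): Centre of the bore where it leaves the outer (-y) face of the second boss head; stand frame (-32, -64, 150) mm. Axes as the stand. The second boss head spans y = -64 to -36 mm.
- lever_first (a joint): Angle of the first boss head's dark steel cam lever, rad. 0: level, pointing to the robot (stand -x), jaw pressed 7 mm into the bore from above: the rod cannot pass. 1.57 (stop): upright, jaw drawn out (clear from 1.2 on). It turns about a pin along the stand's y, its end rising and going to +x, and stays where it is left; friction takes about 2.5 N at its end.
- lever_second (a joint): The same for the second boss head; it is already up (about 1.5) and should stay so. An upright lever reaches z = 252 mm.
- first_lever_pin (a point): Pivot of the first lever, stand frame (-32, 50, 178) mm; fixed to the stand.
- first_lever_end (a point): Point in the first lever's end, 60 mm out from the pivot, where it is taken; it moves with the lever. The lever is a bar 12 mm wide (along the stand's y) and 6 mm thick; its end, 58 to 74 mm out, is 14 mm wide and 9 mm thick. Below it there is only the base plate.
- rod: Loose aluminium rod, 12 mm dia, 330 mm long, about 0.11 kg, lying level on the white rest, plain end towards the stand. Origin at mid-length on its axis; its y runs along it: plain round-nosed end at y = -165 mm, black rubber cap (20 mm dia, 22 mm long, too big for the bores) at y = +165 mm. Centre of mass about y = +24 mm. As it may roll, its x and z axes mean nothing.
- rod_tip (a point): Very tip of the rod's plain round-nosed end. When it stands 30 mm out beyond the second boss head, a hand that holds the rod at its y = +55 mm is 76 mm from the first post.
- rest: Fixed white rod rest, origin on the bench at its middle: base 150 x 220 x 8 mm and two upright zigzag plates 12 mm thick at y = -90 and +90 mm. The rod lies in the middle valley of both, along the rest's y, its axis 53.5 mm above the bench. Teeth stand 18 mm to either side of the rod and reach 63 mm above the bench; between the plates the rod is free.
- dish_a: Loose clear Petri dish, 91 mm dia, 16 mm high, origin under its centre; leave alone.
- dish_b: Second such dish; leave alone.
- burner: Loose glass spirit burner with white cap, 86 mm dia, 99 mm high, origin under its centre; leave alone.
- tip_box: Loose purple pipette-tip box 122 x 84 x 75 mm, origin under its centre; leave alone.

How it is judged:
By the outcome, as a careful person would: the job done as asked, in the order asked, and still so for the second after the job is handed in, while the arm keeps its last pose, push and grip.
It also fails if it takes over 54 s, if anything falls off the work surface, if the arm or the gripper's body presses on something with over 40 N, if the wrist force passes 120 N, or if a joint passes its speed limit or range.

## Working session

There is one attempt and no reset: what is moved stays moved. The work goes in short steps, Python scripts to look and compute and a tool call to move; the robot and the scene stay as the last step left them, time stands still between calls to the robot, and variables do not carry over. Pictures are saved under pics/ and viewed, and the job is handed in when it is done.

Besides the shell and the picture viewer there is one more tool, called after "Request:" as name(argument=value, ...) on one line, values as JSON. drive_tool: Moves the arm, as the interface text tells. Its arguments: {"type":"object","properties":{"increments":{"type":"string"},"squeeze":{"type":"number"}},"required":["increments"]}

```bash
ls; mkdir -p pics; cat > h.py <<'E'
import numpy as np, cv2
from bench import ctrl, get_image, workorder
from scipy.spatial.transform import Rotation as R
import pickle
def snap(n,tag):
    d=get_image(n); pickle.dump(d,open(f'pics/{tag}.pkl','wb')); cv2.imwrite(f'pics/{tag}.png',d['img'][:,:,::-1]); return d
def load(tag): return pickle.load(open(f'pics/{tag}.pkl','rb'))
def crop(tag,u0,v0,u1,v1,s):
    im=load(tag)['img'][v0:v1,u0:u1,::-1]
    im=cv2.resize(im,None,fx=s,fy=s,interpolation=cv2.INTER_CUBIC)
    for u in range((u0+19)//20*20,u1,20):
        cv2.putText(im,str(u),(int((u-u0)*s),10),0,.35,(0,0,255),1); cv2.line(im,(int((u-u0)*s),12),(int((u-u0)*s),18),(0,0,255),1)
    for v in range((v0+19)//20*20,v1,20):
        cv2.putText(im,str(v),(0,int((v-v0)*s)),0,.35,(0,0,255),1); cv2.line(im,(22,int((v-v0)*s)),(28,int((v-v0)*s)),(0,0,255),1)
    cv2.imwrite(f'pics/{tag}_c{u0}_{v0}.png',im)
def ray(d,u,v,fish=False):
    K=d['mtx'];T=d['camera_from_world']
    x=(u-K[0,2])/K[0,0];y=(v-K[1,2])/K[1,1]
    if fish:
        r=np.hypot(x,y); k=np.sin(r)/r if r>1e-9 else 1; c=np.array([x*k,-y*k,-np.cos(r)])
    else: c=np.array([x,-y,-1.])
    Rm=T[:3,:3];o=-Rm.T@T[:3,3];w=Rm.T@c
    return o,w/np.linalg.norm(w)
def proj(d,p,fish=False):
    K=d['mtx'];T=d['camera_from_world']
    c=T[:3,:3]@np.asarray(p)+T[:3,3]; x,y,z=c[0],-c[1],-c[2]
    if fish:
        h=np.hypot(x,y);th=np.arctan2(h,z);k=th/h if h>1e-9 else 1/z; x*=k;y*=k
    else: x/=z;y/=z
    return np.array([K[0,0]*x+K[0,2],K[1,1]*y+K[1,2]])
def onz(d,u,v,z,fish=False):
    o,w=ray(d,u,v,fish); return o+w*(z-o[2])/w[2]
def tri(rs):
    A=np.zeros((3,3));b=np.zeros(3)
    for o,w in rs:
        P=np.eye(3)-np.outer(w,w);A+=P;b+=P@o
    p=np.linalg.solve(A,b)
    return p,[np.linalg.norm((np.eye(3)-np.outer(w,w))@(p-o))*1000 for o,w in rs]
E
python3 - <<'E'
from h import *
for n in ['side','top','wrist']:
    d=snap(n,n+'0'); print(n,d['mtx'].round(1).tolist(),d['camera_from_world'].round(3).tolist(),[k for k in d])
s=ctrl.get_state();print(s);print(ctrl.tcp_to_grasp,[a for a in dir(ctrl) if a[0]!='_'])
print(R.from_rotvec(s['tool_rot']).as_matrix().round(3))
E
```

```text
pics
side [[511.2, 0.0, 317.3], [0.0, 511.2, 241.9], [0.0, 0.0, 1.0]] [[0.726, -0.688, 0.005, -0.47], [0.415, 0.444, 0.794, -0.327], [-0.549, -0.574, 0.608, -0.958], [0.0, 0.0, 0.0, 1.0]] ['img', 'mtx', 'camera_from_world']
top [[457.0, 0.0, 316.8], [0.0, 457.0, 237.1], [0.0, 0.0, 1.0]] [[0.048, -0.999, -0.002, -0.078], [0.978, 0.047, 0.202, -0.583], [-0.202, -0.011, 0.979, -0.888], [0.0, 0.0, 0.0, 1.0]] ['img', 'mtx', 'camera_from_world']
wrist [[371.6, 0.0, 317.7], [0.0, 371.6, 234.7], [0.0, 0.0, 1.0]] [[0.275, 0.962, -0.001, -0.649], [-0.927, 0.264, -0.267, 0.033], [-0.257, 0.074, 0.964, -0.391], [0.0, 0.0, 0.0, 1.0]] ['img', 'mtx', 'camera_from_world']
{'time': 0.15, 'joint_positions': array([-1.27889735,  0.32170074, -0.0700961 ,  1.45139414,  0.02261064,
        1.37078869, -0.05691207]), 'qd': array([ 0.00135667, -0.00045419,  0.00037855, -0.00277108, -0.00090196,
        0.00013327, -0.00114592]), 'joint_torque': array([-5.11321741e-04, -4.91792858e+01, -4.05009286e-01, -3.12875140e+01,
       -6.41363184e-02,  4.05072654e-02,  1.32810437e-04]), 'position': array([0.178183  , 0.62466811, 0.22168198]), 'tool_rot': array([-1.32889543, -1.00137136,  1.00327298]), 'ft_force': array([ 0.29554347,  0.28211745, -0.54144702]), 'torque': array([-0.0612554 , -0.01265238, -0.03822397]), 'grip_width': 0.9949000186015428}
-0.0187 ['MotionError', 'get_state', 'tcp_to_grasp']
[[ 0.274 -0.    -0.962]
 [ 0.962 -0.001  0.274]
 [-0.002 -1.    -0.   ]]
```

View pics/side0.png

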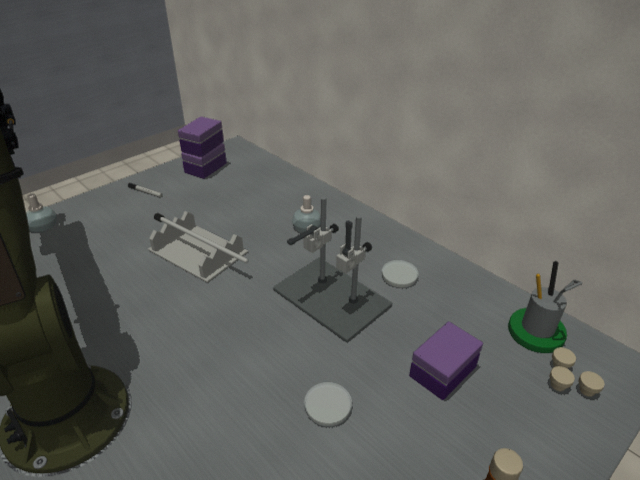

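View pics/top0.png

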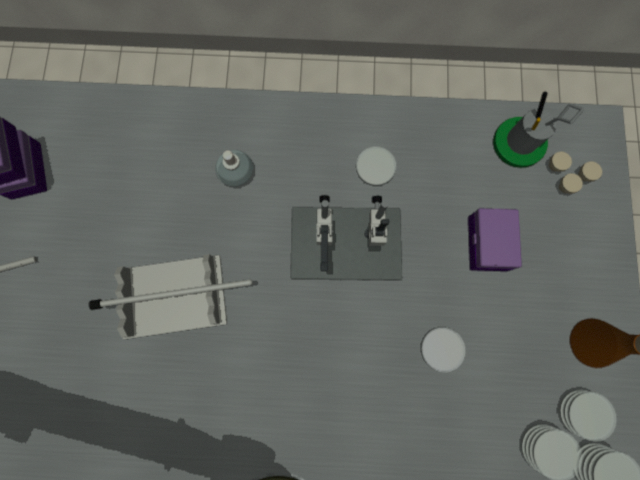

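View pics/wrist0.png

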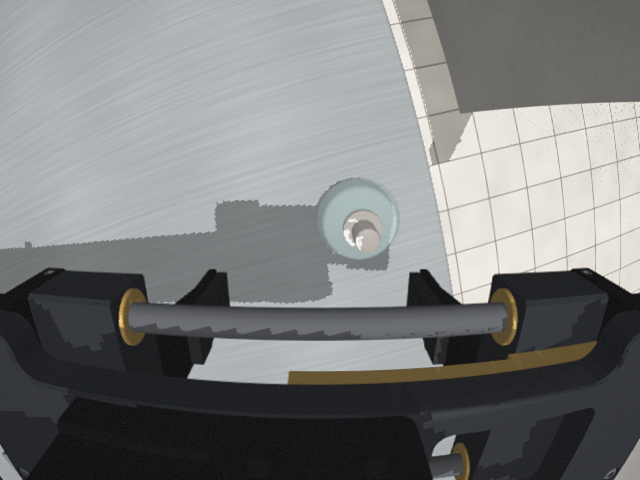

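The side view shows the stand near (330,270), with the first lever level at about (300,237), the rod on its rest from (158,217) to (245,260), and dishes at (400,273) and (328,403). The top view shows the first lever at (326,250) and the rod from (95,305) to (254,283). The wrist view shows only a burner. Next I'll enlarge the stand and rod.

```bash
python3 - <<'E'
from h import *
crop('top0',270,180,430,300,5)
crop('top0',80,240,280,350,4)
crop('side0',260,180,420,300,5)
crop('side0',140,190,270,290,6)
E
```

```text
(no output)
```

View pics/top0_c270_180.png

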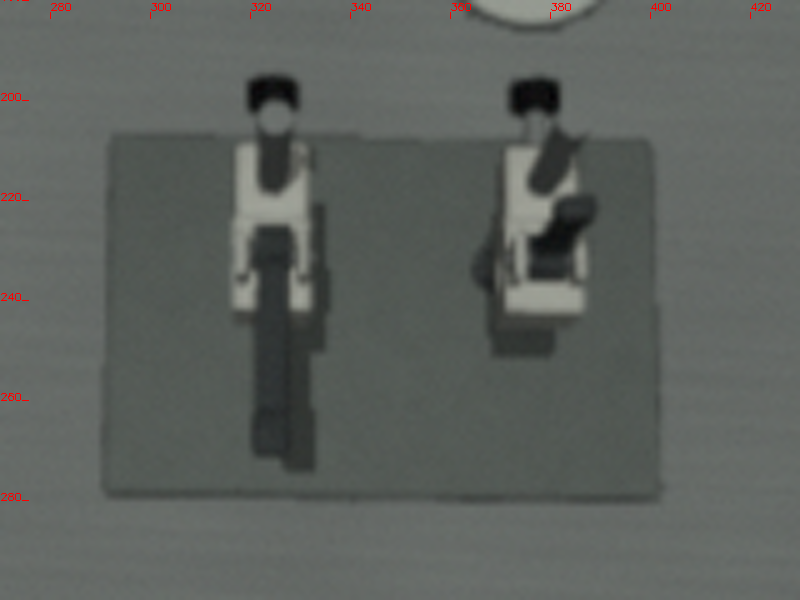

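View pics/top0_c80_240.png

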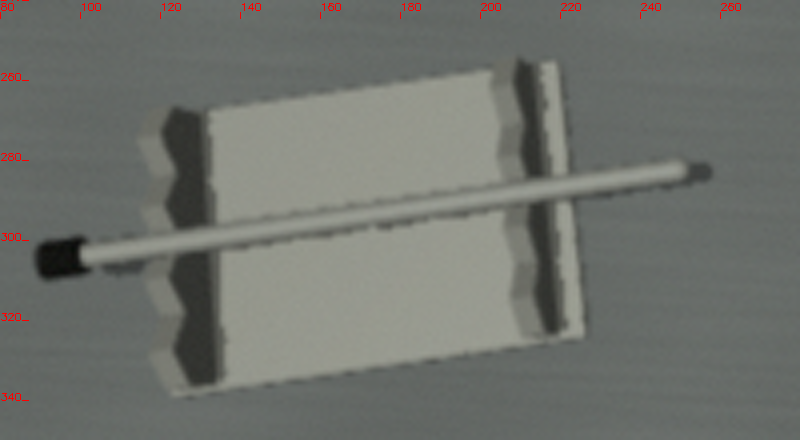

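View pics/side0_c260_180.png

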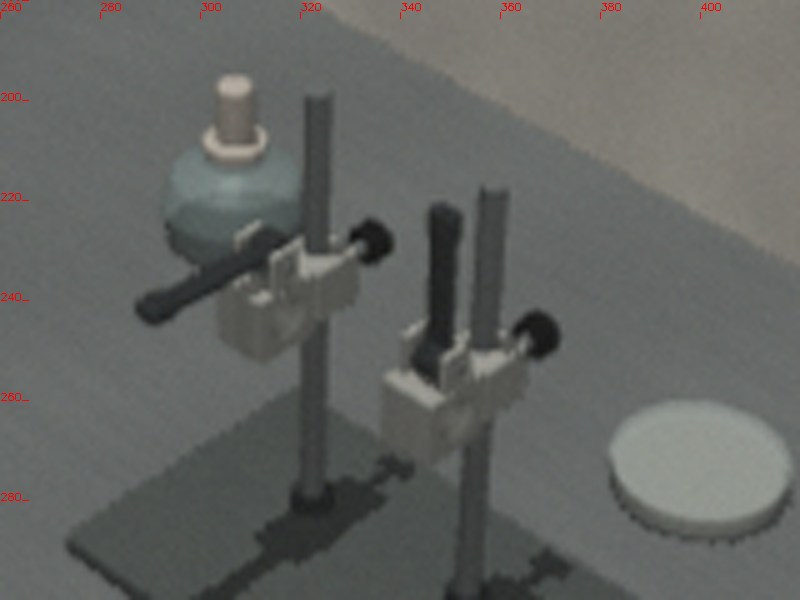

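View pics/side0_c140_190.png

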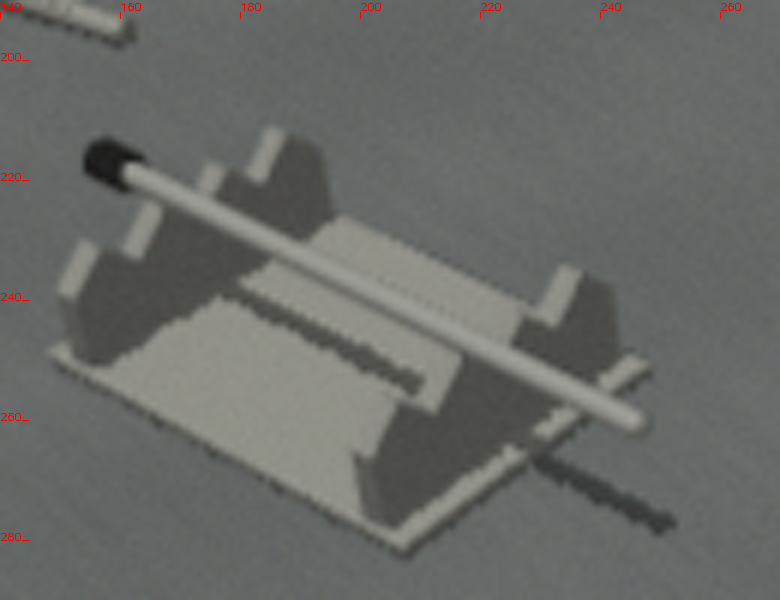

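```bash
cat > fit.py <<'E'
from h import *
from scipy.optimize import least_squares
t=load('top0');s=load('side0')
def Ts(p,q): 
    c,sn=np.cos(p[2]),np.sin(p[2]); q=np.array(q)/1000
    return np.array([p[0]+c*q[0]-sn*q[1],p[1]+sn*q[0]+c*q[1],q[2]+(p[3] if len(p)>3 else 0)])
obs=[(t,(80,120,12),(292,207)),(t,(80,-120,12),(400,208)),(t,(-80,-120,12),(402,279.6)),(t,(-80,120,12),(290.6,278.6)),
(s,(-80,120,12),(273.5,288)),
(t,(0,50,250),(324.7,203.2)),(s,(0,50,250),(323.5,199.3)),(s,(0,-50,250),(358.6,218)),
(t,(-49,64,167),(316.4,242)),(t,(-49,36,167),(332,242)),(t,(-49,-36,167),(370.8,242.5)),(t,(-49,-64,167),(386.8,242.5))]
if __name__=='__main__':
    f=lambda p:np.concatenate([proj(d,Ts(p,q))-np.array(o) for d,q,o in obs])
    r=least_squares(f,[.55,-.05,0,0],loss='soft_l1');print(r.x.round(4));print(f(r.x).reshape(-1,2).round(1))
    for nm,a,b in [('tip',(247,260),(256,283)),('capend',(154.5,215.5),(89.8,305.3))]:
        print(nm,*tri([ray(s,*a),ray(t,*b)]))
    for nm,a,z in [('b_cap',(229,155),.099),('dishA',(376,166),.016),('dishB',(444,350),.016),('tipboxtop',(498,240),.075)]:
        print(nm,onz(t,*a,z).round(3))
    for nm,q in [('levend',(-92,50,178)),('mouth',(-32,64,150)),('exit',(-32,-64,150))]: 
        P=Ts(r.x,q);print(nm,P.round(4),proj(t,P).round(1),proj(s,P).round(1))
E
python3 fit.py
```

```text
[ 0.6056 -0.1128  0.0428 -0.0038]
[[-0.1 -7.9]
 [-0.2 -8.4]
 [ 0.1 -8.5]
 [ 0.1 -8.1]
 [ 4.5 -3.8]
 [ 0.3  1.7]
 [-0.7  0.4]
 [-0.5  0.2]
 [ 0.2  0.9]
 [-0.1  1. ]
 [ 0.3  0.7]
 [-0.5  0.7]]
tip [0.48343411 0.0690493  0.06591669] [np.float64(1.2589938997925225), np.float64(1.2589938997925552)]
capend [0.4231716  0.4032437  0.05509005] [np.float64(1.4447921808642323), np.float64(1.4447921808641815)]
b_cap [0.742 0.139 0.099]
dishA [ 0.764 -0.174  0.016]
dishB [ 0.37  -0.323  0.016]
tipboxtop [ 0.595 -0.418  0.075]
levend [ 0.5115 -0.0668  0.1742] [324.3 265.3] [292.8 244.6]
mouth [ 0.5709 -0.0503  0.1462] [316.7 235.7] [308.  240.2]
exit [ 0.5763 -0.1782  0.1462] [384.8 236.1] [350.8 265.8]
```

```bash
cat >> fit.py <<'E'
    print('--- with base offset')
    isb=[q[2]==12 for _,q,_ in obs]
    f=lambda p:np.concatenate([proj(d,Ts(p[:4],np.array(q)+[p[4]*1000*b,0,0]))-np.array(o) for (d,q,o),b in zip(obs,isb)])
    r=least_squares(f,[.6,-.11,0.04,0,-.018],loss='soft_l1');print(r.x.round(4));print(f(r.x).reshape(-1,2).round(1))
    for nm,q in [('levend',(-106,50,178)),('pin',(-32,50,178)),('mouth',(-32,64,150)),('exit',(-32,-64,150))]: 
        P=Ts(r.x,q);print(nm,P.round(4),proj(t,P).round(1),proj(s,P).round(1))
    # rod: axis fit from points on the axis edges
    print('--- rod')
    o2=[(s,-165,(247,260)),(s,165,(154.5,215.5)),(t,165,(89.8,305.3)),(t,-165,(254.5,283))]
    g=lambda p:np.concatenate([proj(d,[p[0]-np.sin(p[2])*y/1000,p[1]+np.cos(p[2])*y/1000,p[3]+p[4]*y/1000])-np.array(o) for d,y,o in o2])
    r=least_squares(g,[.45,.24,.18,.0535,0]);print(r.x.round(4),g(r.x).reshape(-1,2).round(1))
E
python3 fit.py | sed -n '/---/,$p'
```

```text
--- with base offset
[ 0.6075 -0.1129  0.0386 -0.0043 -0.0199]
[[-0.  -0.3]
 [ 0.2 -0.3]
 [ 0.2  0.1]
 [-0.1  0. ]
 [-0.9 -0.2]
 [ 0.4  0.6]
 [ 0.   0.2]
 [ 0.1  0.1]
 [ 0.2 -0.2]
 [-0.2 -0.1]
 [ 0.2 -0.2]
 [-0.6 -0.1]]
levend [ 0.4997 -0.067   0.1737] [324.1 271.9] [288.7 247.2]
pin [ 0.5736 -0.0641  0.1737] [324.4 231.5] [313.1 232.6]
mouth [ 0.5731 -0.0501  0.1457] [316.7 234.7] [308.7 239.9]
exit [ 0.578  -0.1781  0.1457] [384.7 235.3] [351.3 265.6]
--- rod
[ 0.4537  0.2358  0.1894  0.0612 -0.0019] [[-0.1  0.2]
 [ 1.  -0.8]
 [ 0.7  0.8]
 [-0.9 -0. ]]
```

Request:
drive_tool(increments="0 -50 0 -9 0; 0 -50 0 -9 0; -36 0 -21 0 0; -36 0 -21 0 0; -36 0 -21 0 0; -36 0 -21 0 0; -36 0 -21 0 0; -36 0 -21 0 0; -36 0 -21 0 0; -36 0 -21 0 0; -36 0 -21 0 0; -36 0 -21 0 0; 0 0 0 0 0; 0 0 0 0 0")

```text
time: 1.9
position: [0.4007, 0.2736, 0.3224]
tool_rot: [-1.191, -1.236, 1.236]
ft_force: [0.1, 0.7, -0.2]
grip_width: 0.997
```

```bash
python3 - <<'E'
from h import *
d=snap('wrist','w1'); s=ctrl.get_state()
T=d['camera_from_world'];c=-T[:3,:3].T@T[:3,3]
Rt=R.from_rotvec(s['tool_rot']).as_matrix();print(s['time'],s['position'],s['ft_force']);print(Rt.round(3))
print('cam in tool',(Rt.T@(c-s['position'])).round(4),'axis',(Rt.T@(-T[2,:3])).round(3))
for p in [(.4537,.2358,.0535),(.485,.073,.0535),(.5135,-.066,.178)]: print(proj(d,p,True))
E
```

```text
1.95 [0.40039374 0.27408981 0.32239775] [ 0.180626   -0.20518599  0.29732573]
[[-0.038 -0.001 -0.999]
 [ 0.999  0.    -0.038]
 [ 0.    -1.     0.001]]
cam in tool [-0.0005 -0.1632  0.0724] axis [ 0.     0.964 -0.267]
[284.73836125 238.29542535]
[161.7152778  256.75891833]
[ 28.26039459 305.99913983]
```

View pics/w1.png

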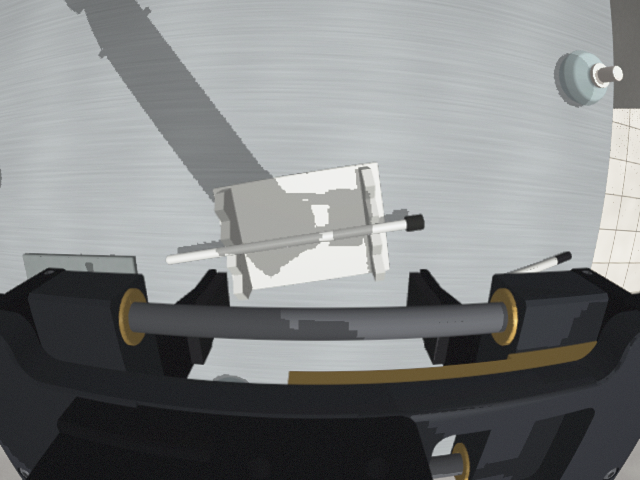

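The wrist picture shows the rod from its tip at about (168,260) to the cap end at (424,222), and the stand's base at the left edge. I'll measure the rod here, then take another view further on.

```bash
python3 - <<'E'
from h import *
crop('w1',150,190,280,280,6)
crop('w1',340,190,440,250,7)
E
```

```text
(no output)
```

View pics/w1_c150_190.png

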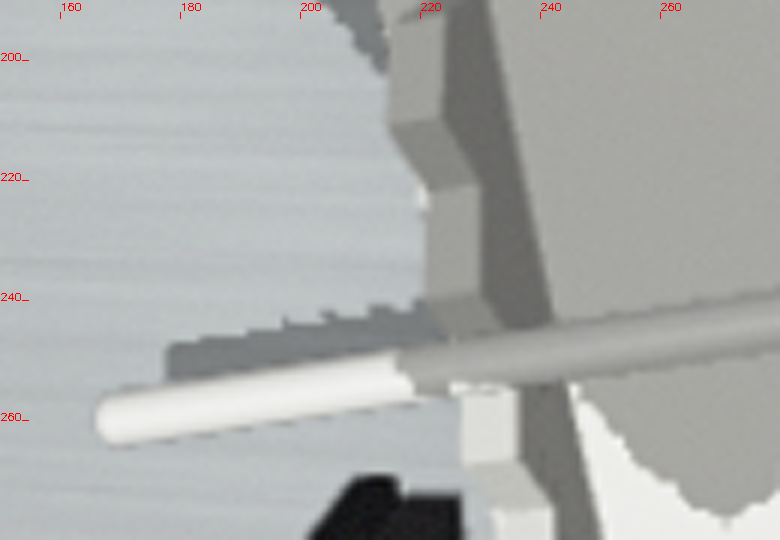

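View pics/w1_c340_190.png

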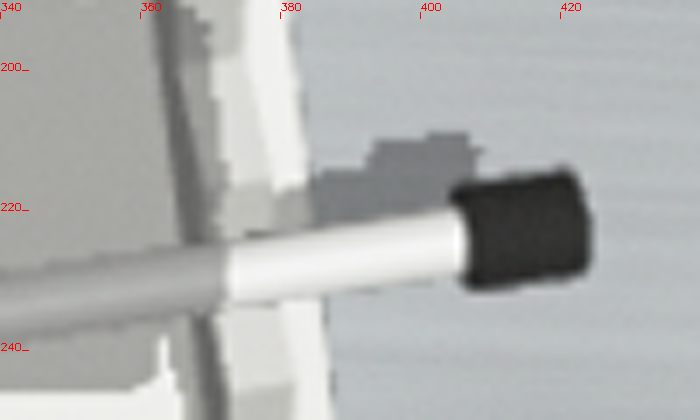

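Request:
drive_tool(increments="-40 0 -3 0 0; -45 0 -4 0 0; -45 0 -4 0 0; -45 0 -4 0 0; -45 0 -4 0 0; -45 0 -4 0 0; 0 0 0 0 0; 0 0 0 0 0")

```text
time: 2.95
position: [0.4337, 0.0106, 0.3225]
tool_rot: [-1.19, -1.238, 1.237]
ft_force: [0.6, 1.2, -1.0]
grip_width: 0.998
```

```bash
python3 - <<'E'
from h import *
d=snap('wrist','w2'); s=ctrl.get_state();print(s['time'],s['position'])
E
```

```text
3.0 [0.43373333 0.01093055 0.32245761]
```

View pics/w2.png

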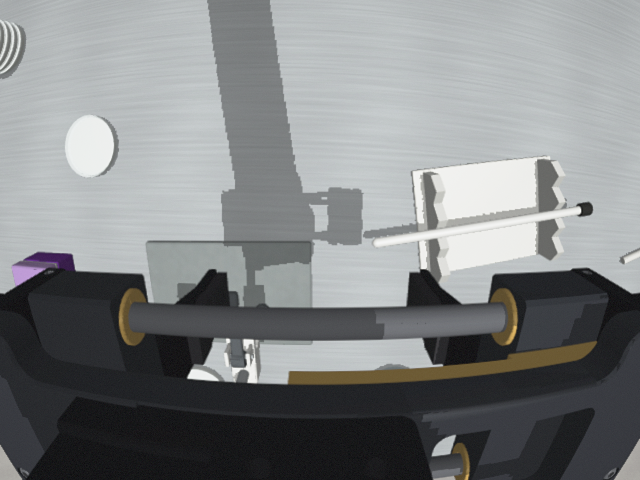

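Here the rod's tip is at about (374,243) and the cap end at (592,209). The fingers hide the lever. I'll measure the rod and then move over the stand so the camera sees the lever.

Request:
drive_tool(increments="-18 -12 -41 0 0; -18 -12 -41 0 0; -18 -12 -41 0 0; -18 -12 -41 0 0; 0 0 0 0 0; 0 0 0 0 0")

```text
time: 3.75
position: [0.6001, -0.0553, 0.3697]
tool_rot: [-1.189, -1.236, 1.238]
ft_force: [-0.5, 0.1, -0.5]
grip_width: 0.999
```

```bash
python3 - <<'E'
from h import *
d=snap('wrist','w3'); s=ctrl.get_state();print(s['time'],s['position'])
crop('w2',360,190,480,260,6)
crop('w2',520,190,610,250,7)
E
```

```text
3.8 [ 0.59973425 -0.05548749  0.37023006]
```

View pics/w3.png

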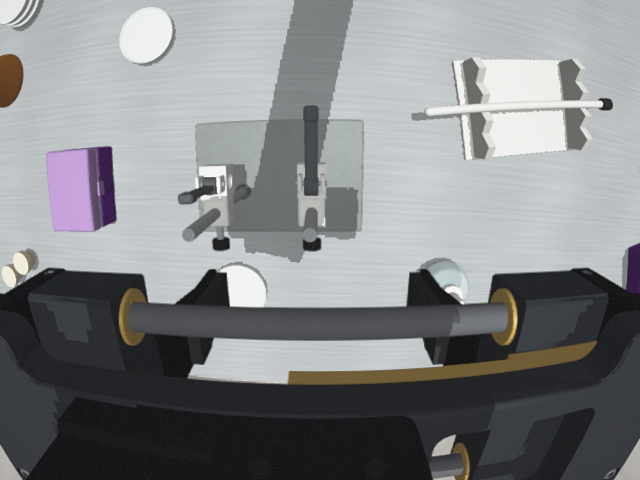

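View pics/w2_c360_190.png

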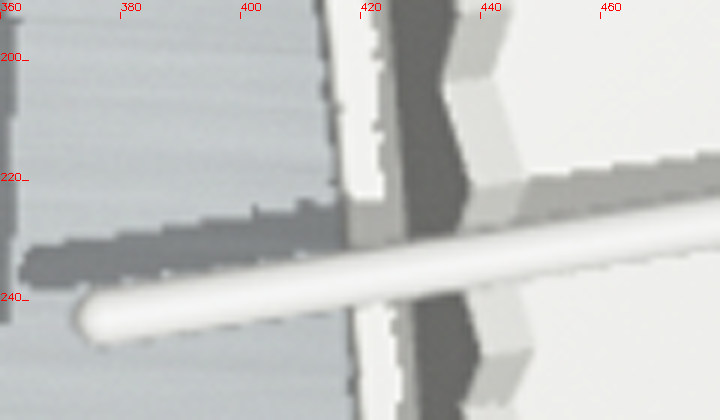

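View pics/w2_c520_190.png

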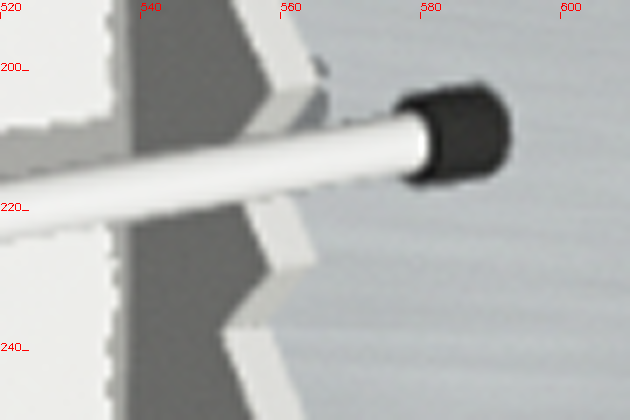

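```bash
python3 - <<'E'
from h import *
a=load('w1');b=load('w2')
A,e1=tri([ray(a,166.2,260,1),ray(b,372.2,242.8,1)])
B,e2=tri([ray(a,405.5,225.9,1),ray(b,580.5,210.7,1)])
print(A,e1,B,e2,np.linalg.norm(A-B)); v=B-A;print(np.arctan2(-v[0],v[1]))
crop('w3',170,90,370,260,4)
E
```

```text
[0.48858847 0.0796161  0.05455995] [np.float64(0.15944636843869045), np.float64(0.15944636843862148)] [0.43021164 0.38015358 0.06180441] [np.float64(0.4660775420461741), np.float64(0.4660775420461765)] 0.3062402946504135
0.1918523844389841
```

View pics/w3_c170_90.png

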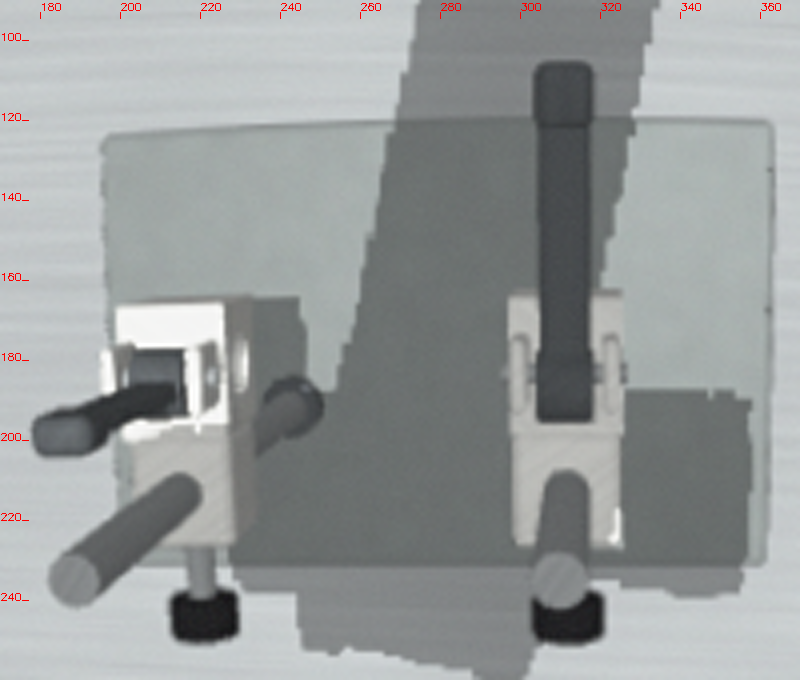

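The w3 crop shows the first lever pointing straight at the robot, with its end at (304–318, 106–120). The first post's top is at (310,235) and the second's at (188,235). The first block's front top corners are at (297,163) and (325,163). I'll refit the stand with all three cameras.

```bash
cat > fit2.py <<'E'
from fit import *
w=load('w3')
wo=[(w,(-49,36,167),(297,163.2)),(w,(-49,64,167),(325.5,162.7)),(w,(0,50,250),(310,235)),(w,(0,-50,250),(188.5,234.5)),
(w,(-106,43,182.5),(303.7,105.5)),(w,(-106,57,182.5),(318,105.5)),(w,(-80,-120,12),(195.5,123.8)),(w,(-80,120,12),(363.3,119.8)),(w,(80,120,12),(361,231.5)),
(w,(-49,-64,167),(199,167)),(w,(-49,-36,167),(226,165.3))]
def run(ob,lab):
    isb=[q[2]==12 for _,q,_ in ob]
    f=lambda p:np.concatenate([proj(d,Ts(p[:4],np.array(q)+[p[4]*1000*b,0,0]),d is w)-np.array(o) for (d,q,o),b in zip(ob,isb)])
    r=least_squares(f,[.6,-.11,0.04,0,-.018],loss='soft_l1');print(lab,r.x.round(4));print(f(r.x).reshape(-1,2).round(1).tolist())
    return r.x
p=run(wo,'wrist'); run([o for o in obs if o[0] is t],'top'); run(obs+wo,'all')
for nm,q in [('grip',(-92,50,178)),('mouth',(-32,64,150))]: print(nm,Ts(p,q).round(4))
E
python3 fit2.py
```

```text
wrist [ 6.077e-01 -1.113e-01  3.850e-02 -6.000e-04 -1.930e-02]
[[0.0, 0.9], [-0.0, 1.3], [-0.2, -0.6], [0.3, 0.0], [-0.4, -0.3], [0.4, -0.4], [-0.9, -0.1], [0.1, 0.3], [0.3, -0.2], [0.4, -0.5], [-0.3, 0.2]]
top [ 0.6074 -0.1128  0.0387 -0.0041 -0.02  ]
[[-0.1, -0.2], [0.1, -0.2], [0.2, 0.2], [-0.2, 0.2], [0.4, 0.6], [0.2, -0.2], [-0.2, -0.1], [0.2, -0.2], [-0.6, -0.1]]
all [ 0.6078 -0.1119  0.0378 -0.0033 -0.0198]
[[-0.5, -0.6], [-0.2, -0.6], [-0.2, -0.1], [-0.7, -0.3], [-1.0, -0.9], [-0.2, 0.2], [-0.2, -0.4], [-0.2, -0.6], [-0.4, -0.6], [-0.7, -0.4], [-0.3, -0.5], [-1.1, -0.4], [-0.4, 0.8], [-0.6, 1.2], [-0.9, -1.4], [0.7, -0.8], [-0.8, -0.0], [-0.2, -0.1], [-0.6, -0.3], [-0.5, 0.1], [-0.3, -0.9], [0.7, -0.7], [-0.2, 0.0]]
grip [ 0.5139 -0.0648  0.1774]
mouth [ 0.5733 -0.0485  0.1494]
```

Request:
drive_tool(increments="-2 0 30 0 0; -2 0 30 0 0; -2 0 29 0 0; 0 30 0 0 0; 0 35 0 0 0; 0 35 0 0 0; 0 35 0 0 0; 0 35 0 0 0; 0 25 0 0 0; 0 16 0 0 0; 0 0 0 0 0; 0 0 0 0 0")

```text
time: 5.3
position: [0.5123, -0.066, 0.1608]
tool_rot: [-1.193, -1.238, 1.235]
ft_force: [0.0, 1.0, 1.5]
grip_width: 0.999
```

```bash
python3 - <<'E'
from h import *
d=snap('wrist','w4');snap('side','s4'); s=ctrl.get_state();print(s['time'],s['position'],s['ft_force'])
crop('s4',230,160,390,290,5)
E
```

```text
5.4 [ 0.51246994 -0.06619016  0.16076648] [0.19532746 0.1496049  0.79376221]
```

View pics/w4.png

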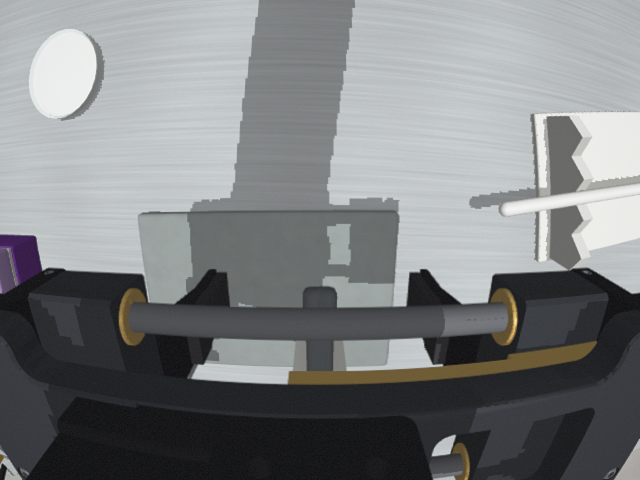

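View pics/s4_c230_160.png

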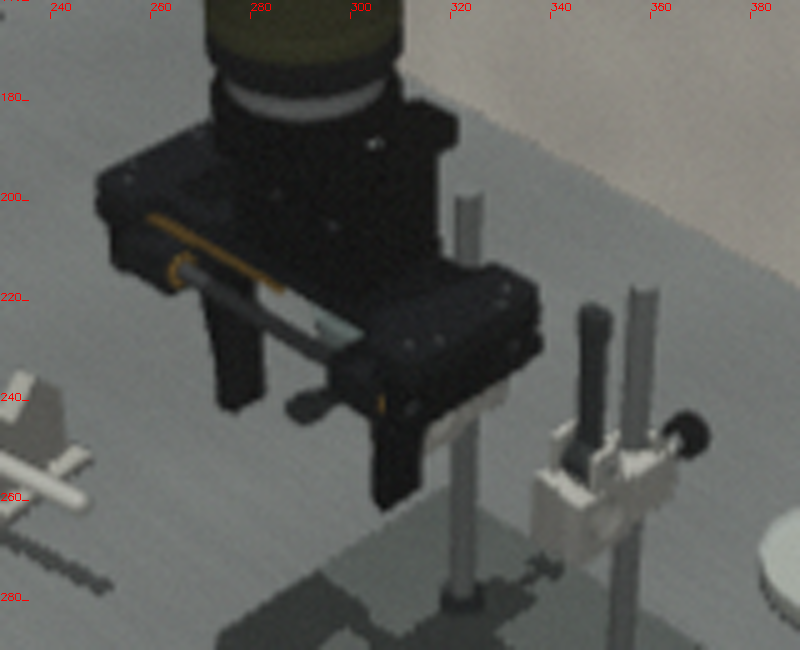

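The wrist view shows the lever end at about (320,287), centred between the fingers. The side view agrees. Closing gently.

Request:
drive_tool(increments="0 1.5 0 0 120; 0 0 0 0 255; 0 0 0 0 255; 0 0 0 0 255; 0 0 0 0 255; 0 0 0 0 255; 0 0 0 0 255; 0 0 0 0 255", squeeze=20)

```text
time: 6.4
position: [0.5116, -0.0662, 0.1581]
tool_rot: [-1.192, -1.236, 1.236]
ft_force: [-0.3, 0.7, 0.1]
grip_width: 0.172
```

Request:
drive_tool(increments="0 -6.2 -0.3 0 255; 0 -6.1 -0.9 0 255; 0 -6 -1.5 0 255; 0 -5.8 -2.1 0 255; 0 -5.6 -2.7 0 255; 0 -5.3 -3.2 0 255; 0 -4.9 -3.7 0 255; 0 -4.5 -4.2 0 255; 0 0 0 0 255")

```text
time: 7.52
position: [0.5304, -0.0649, 0.2028]
tool_rot: [-1.191, -1.236, 1.236]
ft_force: [1.8, 5.7, -3.6]
grip_width: 0.153
```

Request:
drive_tool(increments="0 -4.1 -4.7 0 255; 0 -3.6 -5 0 255; 0 -3.1 -5.4 0 255; 0 -2.5 -5.6 0 255; 0 -2 -5.9 0 255; 0 -1.4 -6 0 255; 0 -0.7 -6.2 0 255; 0 0 0 0 255; 0 0 0 0 255")

```text
time: 8.65
position: [0.5682, -0.0634, 0.22]
tool_rot: [-1.189, -1.235, 1.237]
ft_force: [-1.3, 4.5, -2.2]
grip_width: 0.156
```

```bash
python3 - <<'E'
from h import *
snap('side','s5'); s=ctrl.get_state();print(s['time'],s['position'],s['ft_force'])
crop('s5',230,130,390,290,4.5)
E
```

```text
8.7 [ 0.56817698 -0.06341855  0.21999745] [-0.7391415   5.17697251 -3.39067128]
```

View pics/s5_c230_130.png

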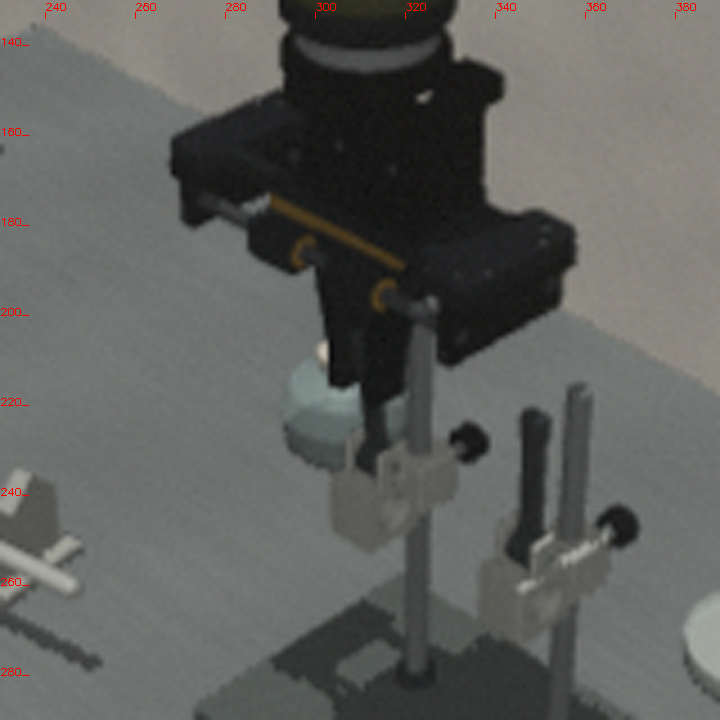

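The lever stands upright in the side view, at about 1.47 rad. One nudge more, then I'll release and rise.

Request:
drive_tool(increments="0 0 -2.5 0 255; 0 0 0 0 255; 0 0 0 0 120; 0 0 0 0 0; 0 0 0 0 0; 0 0 0 0 0; 0 0 0 0 0; 0 -25 0 0 0; 0 -40 0 0 0; 0 -40 0 0 0; 0 0 0 0 0")

```text
time: 10.07
position: [0.5731, -0.0647, 0.3283]
tool_rot: [-1.197, -1.24, 1.233]
ft_force: [-0.0, -0.4, -0.3]
grip_width: 0.986
```

```bash
python3 - <<'E'
from h import *
snap('side','s6'); snap('wrist','w6');s=ctrl.get_state();print(s['time'],s['position'],s['ft_force'],s['grip_width'])
crop('s6',260,170,390,290,5)
E
```

```text
10.175 [ 0.57151402 -0.06412049  0.3247337 ] [-0.39166219 -0.92170608 -0.67420242] 0.9959302005460073
```

View pics/s6_c260_170.png

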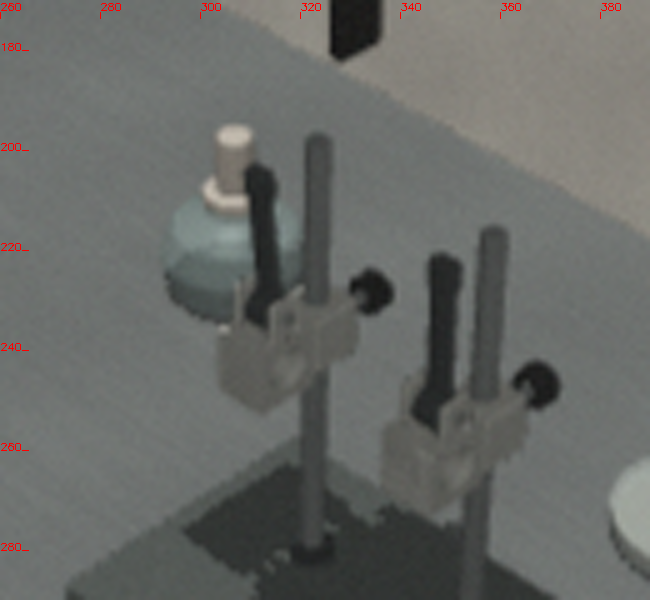

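View pics/w6.png

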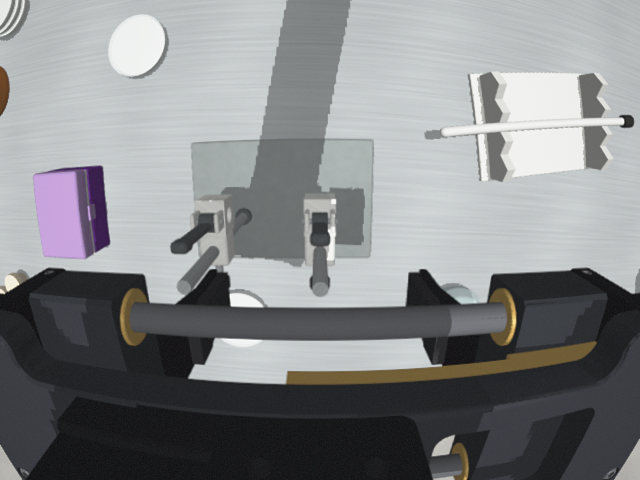

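Both levers now stand upright, the first at about (262,203) to (266,232) in the side view, and nothing else has shifted. Next I'll turn and go to the rod.

Request:
drive_tool(increments="0 0 0 10.1 0; 0 0 0 10.1 0; 0 0 0 10.2 0; 0 0 0 10.2 0; 0 0 0 10.2 0; 0 0 0 10.2 0; 0 0 0 10.1 0; 0 0 0 10.1 0; -6 16 41 0 0; -6 20 41 0 0; -6 20 41 0 0; -6 20 41 0 0; -6 20 41 0 0; -6 20 41 0 0; -6 20 41 0 0; -6 20 41 0 0; -6 20 41 0 0; 0 0 0 0 0")

```text
time: 12.42
position: [0.4447, 0.2905, 0.1454]
tool_rot: [-1.568, -0.15, 0.159]
ft_force: [-0.2, -0.6, -0.4]
grip_width: 1.002
```

```bash
python3 - <<'E'
from h import *
s=ctrl.get_state();d=snap('wrist','w7');print(s['time'],s['position'],s['joint_positions'].round(2))
Rt=R.from_rotvec(s['tool_rot']).as_matrix();print(Rt.round(3))
G=s['position']+Rt@[0,-.0187,0];print(proj(d,s['position'],1),proj(d,G,1))
w=load('w6')
for th in (1.3,1.4,1.5,1.57):
    c,sn=np.cos(.0385),np.sin(.0385);q=np.array([-.032-.074*np.cos(th),.05,.178+.074*np.sin(th)])
    print(th,proj(w,[.6077+c*q[0]-sn*q[1],-.1115+sn*q[0]+c*q[1],q[2]],1).round(1))
crop('w6',295,185,345,300,6)
E
```

```text
12.425 [0.44472166 0.2904729  0.14539576] [-1.1   0.13  0.51  1.86 -0.07  1.18 -0.37]
[[ 0.981 -0.005 -0.195]
 [ 0.195 -0.003  0.981]
 [-0.006 -1.    -0.002]]
[317.11533343 290.46584589] [317.09792923 307.96865698]
1.3 [319.9 216.8]
1.4 [319.9 228. ]
1.5 [320. 239.]
1.57 [320.  246.5]
```

View pics/w7.png

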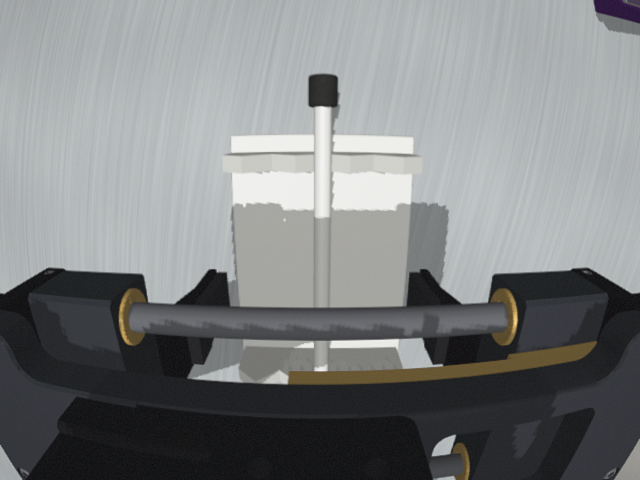

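View pics/w6_c295_185.png

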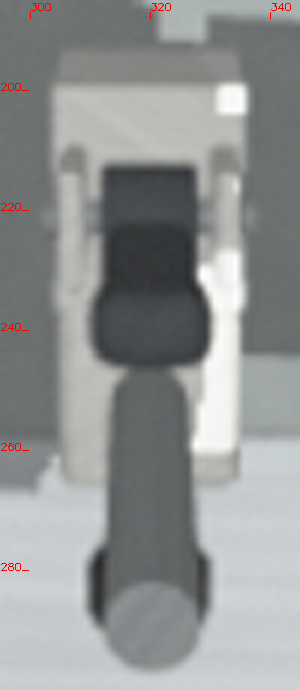

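The first lever measures about 1.5 rad (its end is at v≈239 in w6). In w7 the rod runs nearly vertically at u≈321–323, slightly right of the finger centre. I'll work out the offset.

```bash
python3 - <<'E'
from h import *
s=ctrl.get_state();d=load('w7');Rt=R.from_rotvec(s['tool_rot']).as_matrix()
crop('w7',290,60,360,300,2.5); crop('w7',300,190,345,300,6)
im=d['img'].astype(int).sum(2)
for z in (.0535,):
    P=[]
    for uv in [(321.3,300),(321.3,260),(322,200),(322.3,150),(322.6,115),(323,75)]:
        p=onz(d,*uv,z,True); t=Rt.T@(p-s['position']);print(uv,p.round(4),(t*1000).round(1))
E
```

```text
(321.3, 300) [0.4568 0.2427 0.0535] [  1.5  93.2 -46.5]
(321.3, 260) [0.4505 0.2743 0.0535] [  1.3  93.2 -14.3]
(322, 200) [0.4422 0.3177 0.0535] [ 1.5 93.  29.9]
(322.3, 150) [0.4356 0.3518 0.0535] [ 1.6 92.9 64.6]
(322.6, 115) [0.431  0.3754 0.0535] [ 1.7 92.9 88.6]
(323, 75) [0.4259 0.4027 0.0535] [  1.9  92.8 116.4]
```

View pics/w7_c300_190.png

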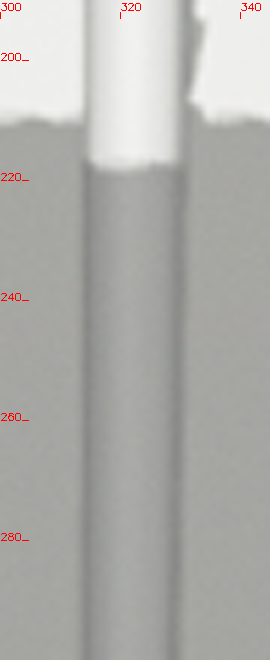

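View pics/w7_c290_60.png

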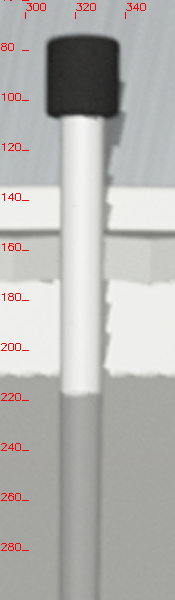

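Request:
drive_tool(increments="1.4 15 4 0 0; 0 25 0 0 0; 0 25 0 0 0; 0 20 0 0 0; 0 15 0 0 0; 0 10 0 0 0; 0 0 0 0 100; 0 0 0 0 255; 0 0 0 0 255; 0 0 0 0 255; 0 0 0 0 255; 0 0 0 0 255; 0 0 0 0 255; 0 0 0 0 255; 0 0 0 0 255", squeeze=50)

```text
time: 14.35
position: [0.4467, 0.2918, 0.0385]
tool_rot: [-1.567, -0.145, 0.154]
ft_force: [-6.1, -1.9, 5.5]
grip_width: 0.121
```

```bash
python3 - <<'E'
from h import *
s=ctrl.get_state();d=snap('wrist','w8');print(s['time'],s['position'],s['ft_force'],s['torque'],s['grip_width']);Rt=R.from_rotvec(s['tool_rot']).as_matrix();print(Rt.round(4))
E
```

```text
14.35 [0.44667729 0.29177875 0.03847361] [-6.07027582 -1.87236644  5.47691299] [-0.48597453  1.46400173 -0.03282891] 0.12118569987358777
[[ 9.819e-01 -5.700e-03 -1.892e-01]
 [ 1.892e-01 -1.800e-03  9.819e-01]
 [-5.900e-03 -1.000e+00 -7.000e-04]]
```

View pics/w8.png

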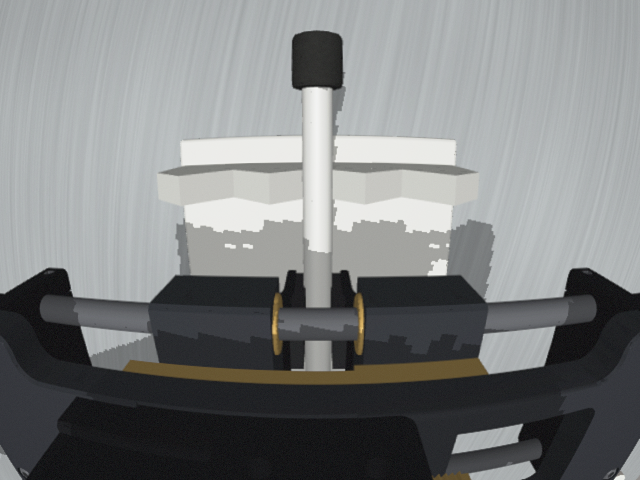

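The rod is held (opening 10.5 mm), with the cap visible at (318,60). I'll lift it straight up to bore height and check.

Request:
drive_tool(increments="0 -5 0 0 255; 0 -10 0 0 255; 0 -20 0 0 255; 0 -20 0 0 255; 0 -20 0 0 255; 0 -15 0 0 255; 0 -6 0 0 255; 0 0 0 0 255; 0 0 0 0 255")

```text
time: 15.52
position: [0.449, 0.292, 0.1341]
tool_rot: [-1.566, -0.148, 0.15]
ft_force: [0.6, -0.6, -1.2]
grip_width: 0.12
```

```bash
python3 - <<'E'
from h import *
s=ctrl.get_state();d=snap('wrist','w9');snap('side','s9');snap('top','t9');print(s['time'],s['position'],s['ft_force'],s['torque'],s['grip_width']);Rt=R.from_rotvec(s['tool_rot']).as_matrix();print(Rt.round(4))
crop('s9',120,130,350,290,3.4)
crop('t9',80,200,340,340,3)
E
```

```text
15.525 [0.44897494 0.29200383 0.13411888] [ 0.62412905 -0.56719405 -1.22111822] [-0.05389968  0.02686628 -0.01976762] 0.1199847245391668
[[ 9.820e-01 -9.000e-04 -1.889e-01]
 [ 1.889e-01 -9.000e-04  9.820e-01]
 [-1.100e-03 -1.000e+00 -7.000e-04]]
```

View pics/w9.png

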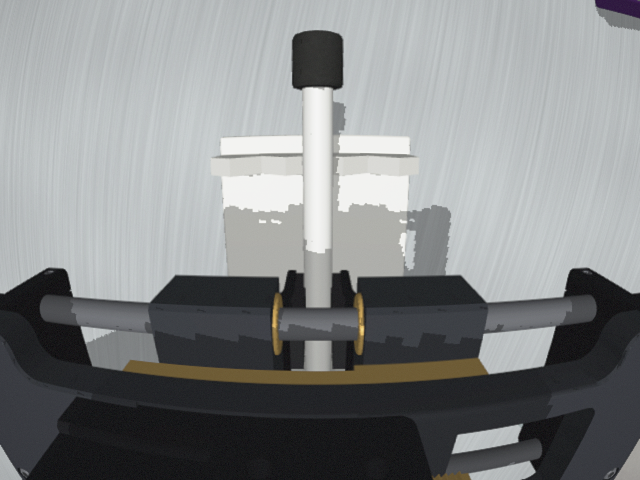

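View pics/s9_c120_130.png

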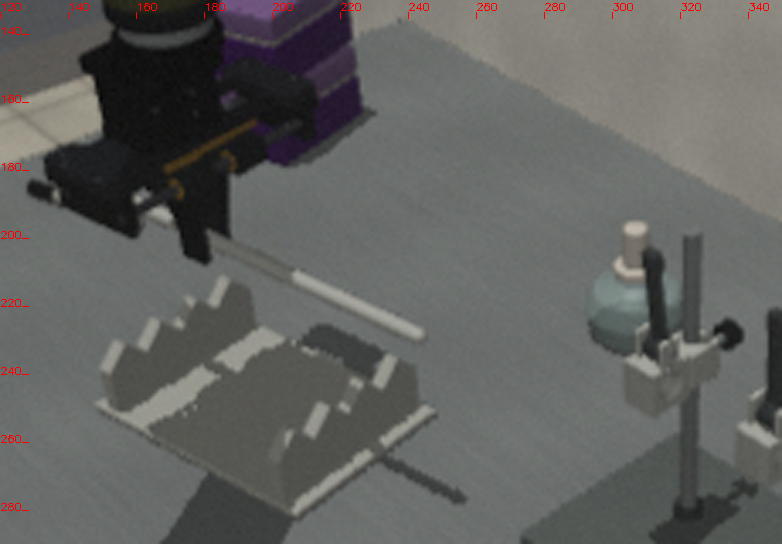

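View pics/t9_c80_200.png

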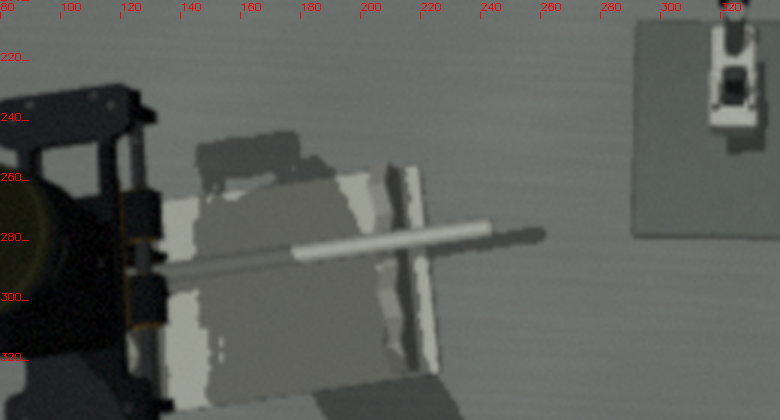

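```bash
python3 - <<'E'
from h import *
d=load('w9');s=ctrl.get_state();Rt=R.from_rotvec(s['tool_rot']).as_matrix()
crop('w9',285,25,350,270,3)
for uv in [(317.6,33),(317.6,88),(317.8,150),(317.8,230)]:
    p=onz(d,*uv,s['position'][2]+.015,True);print(uv,(Rt.T@(p-s['position'])*1000).round(1))
A=load('s9');B=load('t9')
print(tri([ray(A,244.5,228.5),ray(B,242.5,276)]))
E
```

```text
(317.6, 33) [ 1.000e-01 -1.510e+01  1.142e+02]
(317.6, 88) [  0.1 -15.1  91.4]
(317.8, 150) [  0.2 -15.   66.6]
(317.8, 230) [  0.2 -15.   33.9]
(array([0.48970986, 0.08148605, 0.14890031]), [np.float64(1.9820398819903455), np.float64(1.9820398819902456)])
```

View pics/w9_c285_25.png

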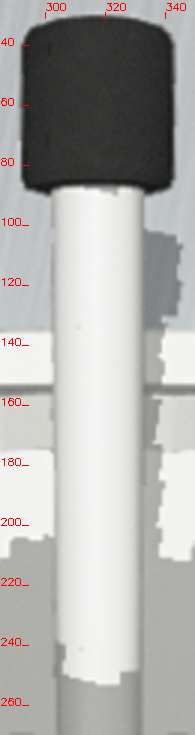

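Request:
drive_tool(increments="0 -1 0 4.3 255; 0 0 0 4.4 255; 14 0 -12 0 255; 14 0 -12 0 255; 14 0 -13 0 255; 14 0 -13 0 255; 14 0 -13 0 255; 14 0 -13 0 255; 14 0 -13 0 255; 13 0 -12 0 255; 0 0 0 0 255; 0 0 0 0 255")

```text
time: 17.18
position: [0.5636, 0.1962, 0.1356]
tool_rot: [-1.57, -0.03, 0.031]
ft_force: [-0.6, 0.6, -1.2]
grip_width: 0.12
```

```bash
python3 - <<'E'
from h import *
s=ctrl.get_state();snap('side','s10');snap('top','t10');print(s['time'],s['position'],s['ft_force'],s['torque'],s['grip_width']);Rt=R.from_rotvec(s['tool_rot']).as_matrix();print(Rt.round(4))
crop('s10',240,180,380,300,5)
crop('t10',230,180,400,300,4.5)
E
```

```text
17.175 [0.5636306  0.19623989 0.13560539] [-0.56031113  0.58638687 -1.20391716] [-0.0462393   0.0109425  -0.03470631] 0.12002361683379086
[[ 9.993e-01 -9.000e-04 -3.860e-02]
 [ 3.860e-02  4.000e-04  9.993e-01]
 [-9.000e-04 -1.000e+00  4.000e-04]]
```

View pics/s10_c240_180.png

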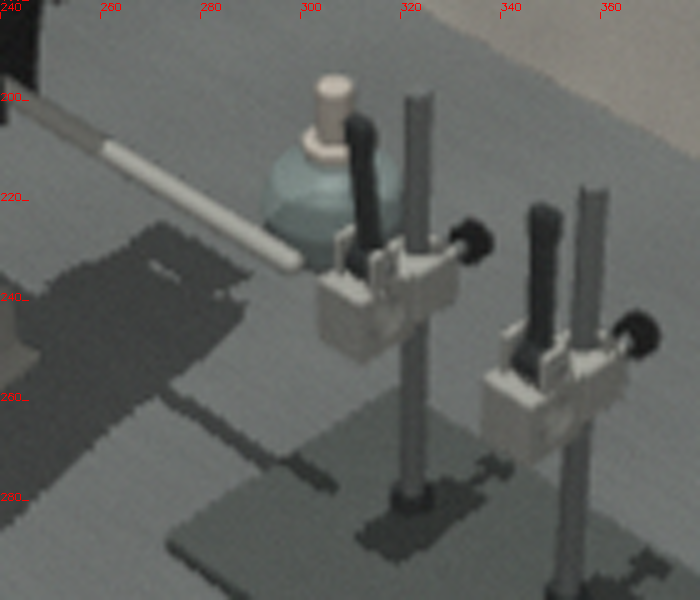

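View pics/t10_c230_180.png

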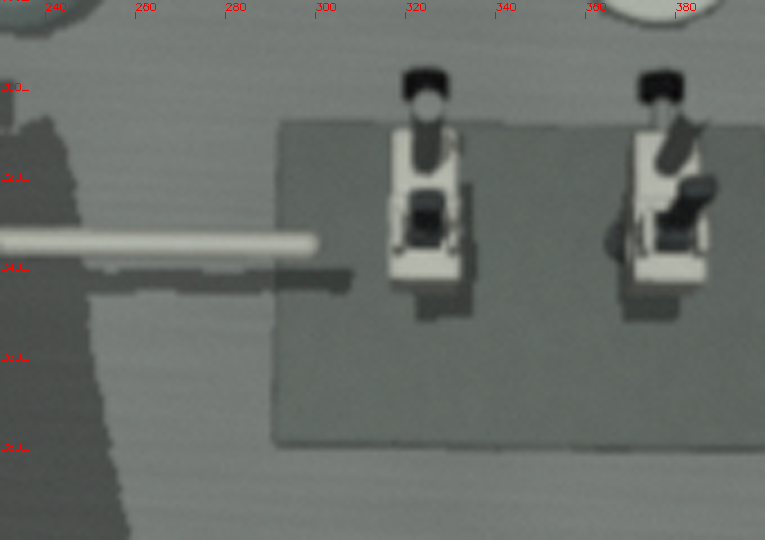

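The rod is lined up ahead of the first bore: its tip is at (300,232) in the side view and (300,234) in the top view. I'll check the line against the bore in both images with per-image fits.

```bash
cat > chk.py <<'E'
from fit import *
s10=load('s10');t10=load('t10')
tob=[(t10,q,o) for d,q,o in obs if d is t]
sob=[(s10,q,o) for q,o in [((-49,64,167),(303.6,235)),((-49,64,133),(303.6,247.4)),((-49,36,133),(312.4,252.8)),((-49,-36,167),(336.8,254)),((-49,-36,133),(336.8,265.6)),((-49,-64,133),(346,272.4)),((0,50,250),(323.5,199.3)),((0,-50,250),(358.6,218))]]
def ff(ob,lab):
    g=lambda p:np.concatenate([proj(d,Ts([p[0],p[1],.0385,p[2]],np.array(q)-[20*(q[2]==12),0,0]))-np.array(o) for d,q,o in ob])
    r=least_squares(g,[.607,-.112,0],loss='soft_l1');print(lab,r.x.round(4),g(r.x).reshape(-1,2).round(1).tolist());p=r.x
    return [p[0],p[1],.0385,p[2]]
pt=ff(tob,'top');ps=ff(sob,'side')
def centre(d,cols,v0,half=9):
    im=cv2.cvtColor(d['img'],cv2.COLOR_RGB2GRAY).astype(float);o=[]
    for u,v in zip(cols,v0):
        a=im[int(v)-half:int(v)+half+1,int(u)-1:int(u)+2].mean(1);a=np.clip(a-np.median(a)-15,0,None);o.append((u,int(v)-half+(a*np.arange(len(a))).sum()/a.sum()))
    return np.array(o)
for lab,d,p,cols,v0 in [('top',t10,pt,range(250,297,5),[234]*10),('side',s10,ps,range(264,297,4),[212+(u-264)*.57 for u in range(264,297,4)])]:
    c=centre(d,cols,v0);k=np.polyfit(c[:,0],c[:,1],1);print(lab,'rod line',k.round(4),(c[:,1]-np.polyval(k,c[:,0])).round(2))
    for Y in (100,64,0,-64):
        m=proj(d,Ts(p,(-32,Y,150)));print(Y,m.round(2),'rod v - bore v',(np.polyval(k,m[0])-m[1]).round(2))
    m=proj(d,Ts(p,(-32,64,150)));print('dv per mm x',proj(d,Ts(p,(-31,64,150)))-m,'per mm z',proj(d,Ts(p,(-32,64,151)))-m)
E
python3 chk.py
```

```text
top [ 0.6074 -0.1128 -0.0041] [[-0.0, -0.2], [0.1, -0.2], [0.2, 0.2], [-0.2, 0.1], [0.4, 0.6], [0.2, -0.2], [-0.2, -0.1], [0.2, -0.2], [-0.6, -0.1]]
side [ 0.6274 -0.0939 -0.02  ] [[0.6, 0.4], [0.7, -0.3], [0.5, -0.4], [-0.4, 0.8], [-0.8, 1.1], [-0.6, 0.1], [0.4, -0.5], [-0.5, -1.2]]
top rod line [1.070000e-02 2.305579e+02] [-0.02  0.07  0.01 -0.01  0.   -0.05 -0.06 -0.03  0.04  0.05]
100 [297.54 234.5 ] rod v - bore v -0.75
64 [316.66 234.68] rod v - bore v -0.72
0 [350.66 234.99] rod v - bore v -0.66
-64 [384.68 235.3 ] rod v - bore v -0.61
dv per mm x [ 0.00519881 -0.5194471 ] per mm z [-0.00099362 -0.11042124]
side rod line [ 0.6117 49.1764] [ 0.02  0.08 -0.05 -0.   -0.04 -0.09 -0.03  0.03  0.07]
100 [298.71 231.7 ] rod v - bore v 0.19
64 [309.49 238.16] rod v - bore v 0.33
0 [329.58 250.2 ] rod v - bore v 0.58
-64 [350.94 263.  ] rod v - bore v 0.85
dv per mm x [ 0.30447444 -0.18422338] per mm z [-0.0016963  -0.34403416]
```

Request:
drive_tool(increments="-1 -0.5 0 0 255; 0 0 -8 0 255; 0 0 -8 0 255; 0 0 -6 0 255; 0 0 -5 0 255; 0 0 -5 0 255; 0 0 -5 0 255; 0 0 0 0 255")

```text
time: 18.27
position: [0.5647, 0.158, 0.1364]
tool_rot: [-1.571, -0.029, 0.029]
ft_force: [-0.4, 0.5, -1.0]
grip_width: 0.123
```

```bash
python3 - <<'E'
from h import *
s=ctrl.get_state();snap('side','s11');snap('top','t11');print(s['time'],s['position'],s['ft_force'],s['torque'],s['grip_width'])
a=load('s11')['img'][190:270,260:350,::-1];b=load('t11')['img'][200:260,270:360,::-1]
cv2.imwrite('pics/c11.png',np.vstack([cv2.resize(a,None,fx=5,fy=5,interpolation=2)[:400],cv2.resize(b,(450,300),interpolation=2)])[:600])
E
```

```text
18.275 [0.56470546 0.15803897 0.13642317] [-0.39763591  0.48615573 -0.95828079] [-5.45477822e-02  1.11212257e-02 -1.92367692e-05] 0.12319014385463659
```

View pics/c11.png

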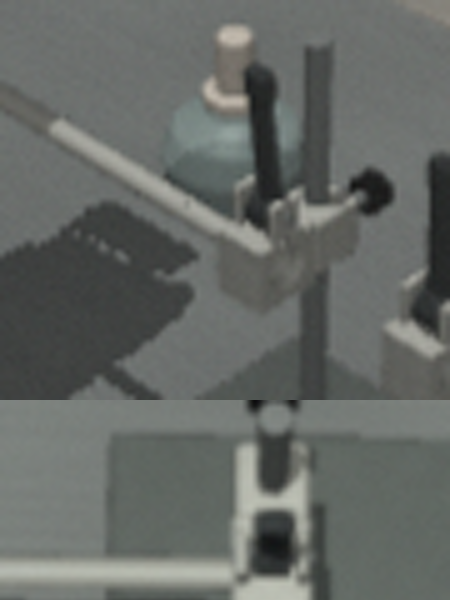

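The tip is about 9 mm inside the first bore, and the force is still near zero. I'll go on to just short of the second head.

Request:
drive_tool(increments="0 0 -5 0 255; 0 0 -5 0 255; 0 0 -5 0 255; 0 0 -6 0 255; 0 0 -7 0 255; 0 0 -8 0 255; 0 0 -8 0 255; 0 0 -8 0 255; 0 0 -8 0 255; 0 0 -8 0 255; 0 0 -5 0 255; 0 0 0 0 255; 0 0 0 0 255")

```text
time: 20.0
position: [0.5674, 0.0861, 0.1364]
tool_rot: [-1.57, -0.03, 0.03]
ft_force: [-0.3, 0.3, -1.1]
grip_width: 0.119
```

```bash
python3 - <<'E'
from h import *
s=ctrl.get_state();snap('side','s12');snap('top','t12');print(s['time'],s['position'],s['ft_force'],s['torque'],s['grip_width'])
dx=s['position'][0]-.6077;dy=s['position'][1]+.1115;c,n=np.cos(.0385),np.sin(.0385);print('X,Y',c*dx+n*dy,-n*dx+c*dy,R.from_rotvec(s['tool_rot']).as_matrix().round(4)[:,2])
a=load('s12')['img'][200:290,280:380,::-1];b=load('t12')['img'][205:260,290:400,::-1]
cv2.imwrite('pics/c12.png',np.vstack([cv2.resize(a,(500,320),interpolation=2),cv2.resize(b,(500,250),interpolation=2)])[:600])
E
```

```text
20.0 [0.56735928 0.08606408 0.13636122] [-0.32150139  0.34240693 -1.12696111] [-0.04811173  0.07006861 -0.0404047 ] 0.11949373920619605
X,Y -0.0327064889423497 0.19897041428575693 [-3.860e-02  9.993e-01  3.000e-04]
```

View pics/c12.png

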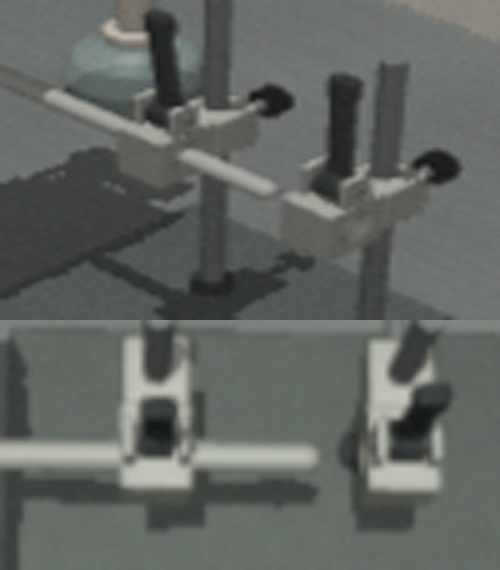

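The rod has passed the first head freely and its tip is about 19 mm short of the second mouth. Continuing slowly.

Request:
drive_tool(increments="0 0 -6 0 255; 0 0 -5 0 255; 0 0 -4 0 255; 0 0 -4 0 255; 0 0 -4 0 255; 0 0 -4 0 255; 0 0 -4 0 255; 0 0 -4 0 255; 0 0 0 0 255")

```text
time: 21.22
position: [0.5687, 0.0501, 0.1364]
tool_rot: [-1.571, -0.029, 0.029]
ft_force: [0.3, 0.4, -0.5]
grip_width: 0.122
```

```bash
python3 - <<'E'
from h import *
s=ctrl.get_state();print(s['time'],s['position'],s['ft_force'],s['torque'])
dx=s['position'][0]-.6077;dy=s['position'][1]+.1115;c,n=np.cos(.0385),np.sin(.0385);print('X,Y',c*dx+n*dy,-n*dx+c*dy)
E
```

```text
21.225 [0.56873572 0.05014048 0.13638915] [ 0.34531817  0.35784784 -0.54748718] [0.00526188 0.01336279 0.00569663]
X,Y -0.03271378029016114 0.16302045336533155
```

Request:
drive_tool(increments="0 0 -4 0 255; 0 0 -4 0 255; 0 0 -5 0 255; 0 0 -5 0 255; 0 0 -5 0 255; 0 0 -5 0 255; 0 0 -5 0 255; 0 0 -4 0 255; 0 0 -2 0 255; 0 0 0 0 255; 0 0 0 0 255")

```text
time: 22.6
position: [0.5702, 0.012, 0.1364]
tool_rot: [-1.57, -0.03, 0.03]
ft_force: [-0.1, -0.6, -1.6]
grip_width: 0.123
```

```bash
python3 - <<'E'
from h import *
s=ctrl.get_state();snap('side','s13');snap('top','t13');snap('wrist','w13');print(s['time'],s['position'],s['ft_force'],s['torque'],s['grip_width'])
dx=s['position'][0]-.6077;dy=s['position'][1]+.1115;c,n=np.cos(.0385),np.sin(.0385);print('X,Y',c*dx+n*dy,-n*dx+c*dy)
crop('s13',270,180,400,290,6); crop('t13',290,180,430,290,5.5)
from fit import Ts
for Y in (-64,-84,-94,-104): print(Y,proj(load('t13'),Ts([.6074,-.1128,.0387,-.0041],(-32,Y,150))).round(1),proj(load('s13'),Ts([.6075,-.1129,.0386,-.0043],(-32,Y,150))).round(1))
d=load('w13');Rt=R.from_rotvec(s['tool_rot']).as_matrix()
for uv in [(317.6,33),(317.6,88)]:
    print((Rt.T@(onz(d,*uv,s['position'][2]+.015,True)-s['position'])*1000).round(1))
E
```

```text
22.6 [0.57022971 0.01196007 0.13635732] [-0.07597956 -0.62304151 -1.60348486] [-0.06987666  0.06864208 -0.00220703] 0.12341712236853068
X,Y -0.03269048142922801 0.12481083074113218
-64 [384.7 235.3] [351.3 265.6]
-84 [395.3 235.4] [358.5 269.9]
-94 [400.6 235.4] [362.1 272.1]
-104 [406.  235.5] [365.8 274.3]
[  0.3 -15.  114.4]
[  0.2 -15.   91.5]
```

View pics/s13_c270_180.png

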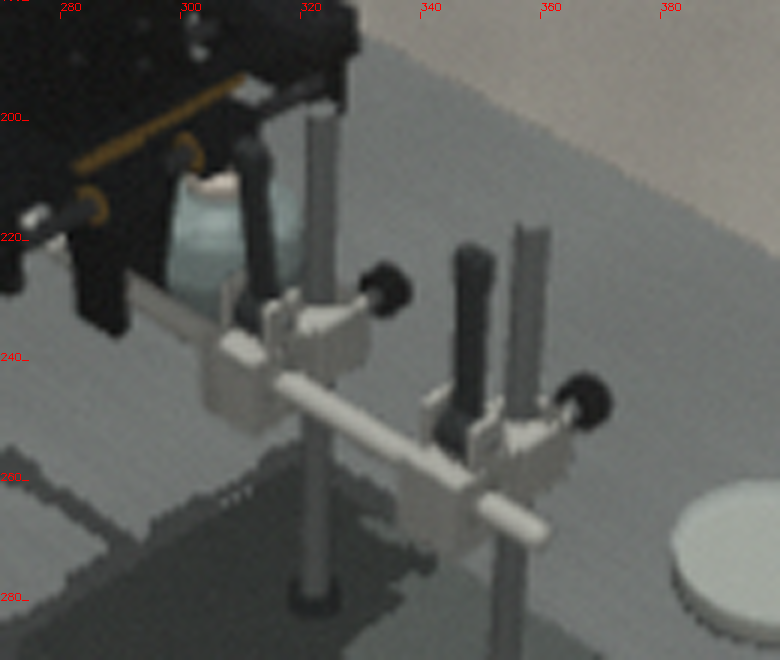

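View pics/t13_c290_180.png

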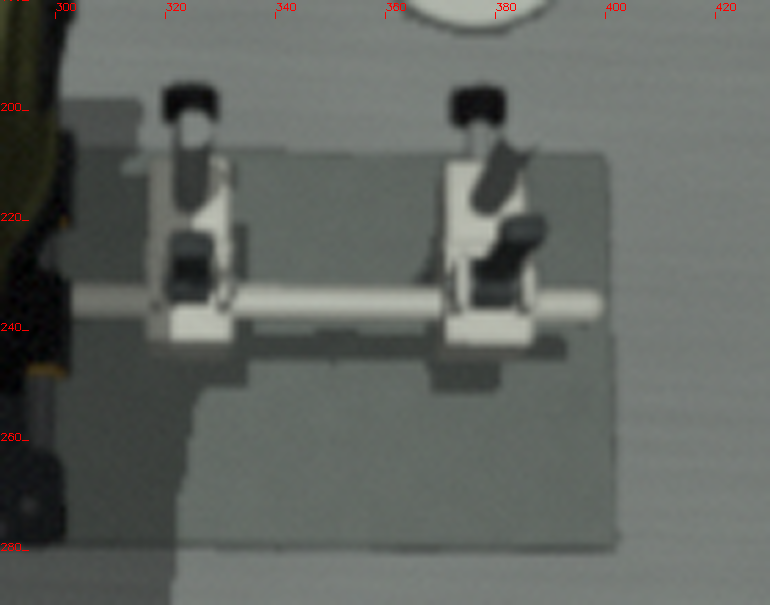

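View pics/w13.png

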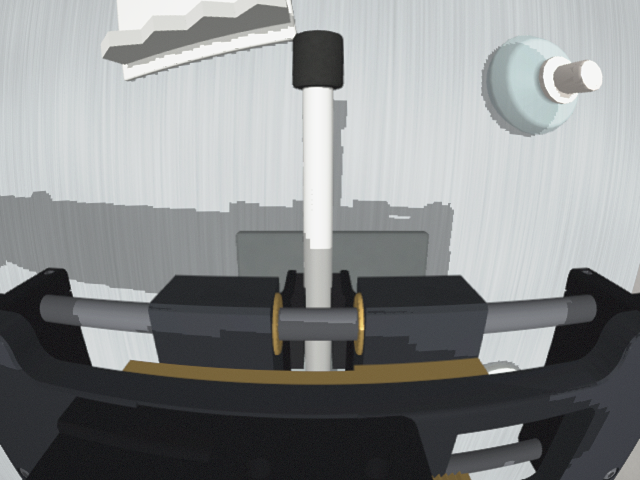

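The tip stands about 27.5 mm out by kinematics. In the top view it is at u≈399.5, which gives about 28 mm. No force on the rod, and the grip has not slipped (cap at the same pixels). Advancing 2.5 mm more.

Request:
drive_tool(increments="0 0 -1.5 0 255; 0 0 -1 0 255; 0 0 0 0 255; 0 0 0 0 255; 0 0 0 0 255; 0 0 0 0 255")

```text
time: 23.5
position: [0.5703, 0.0093, 0.1364]
tool_rot: [-1.571, -0.03, 0.03]
ft_force: [0.1, -0.6, -0.9]
grip_width: 0.12
```

```bash
python3 - <<'E'
from h import *
s=ctrl.get_state();snap('top','t14');snap('side','s14');print(s['time'],s['position'],s['ft_force'],s['torque'],s['grip_width'],abs(s['qd']).max())
dx=s['position'][0]-.6077;dy=s['position'][1]+.1115;c,n=np.cos(.0385),np.sin(.0385);print('X,Y',c*dx+n*dy,-n*dx+c*dy)
crop('t14',290,180,430,290,5.5)
E
```

```text
23.5 [0.57031753 0.00927341 0.13636433] [ 0.05221318 -0.61945075 -0.94598254] [-0.08199236  0.04254379 -0.02048246] 0.1200139023278984 0.001959919301518693
X,Y -0.0327061359098491 0.12212277871706052
```

View pics/t14_c290_180.png

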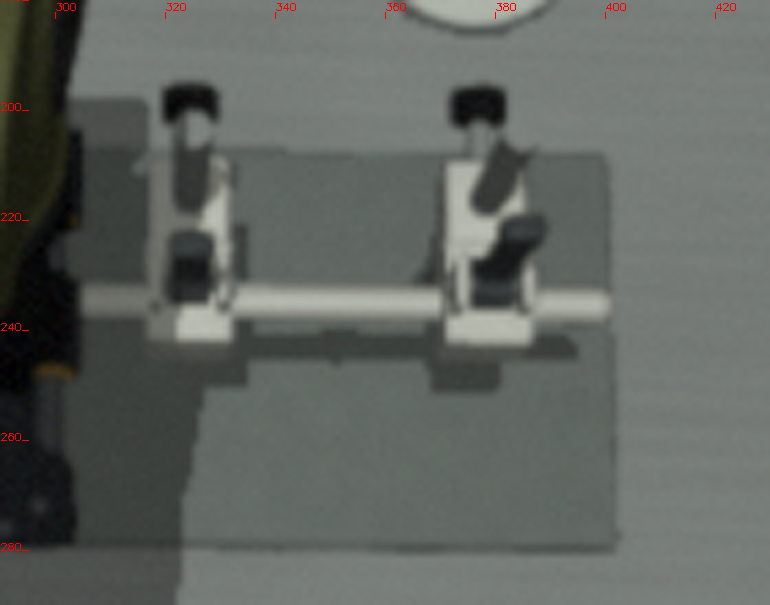

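View pics/s14.png

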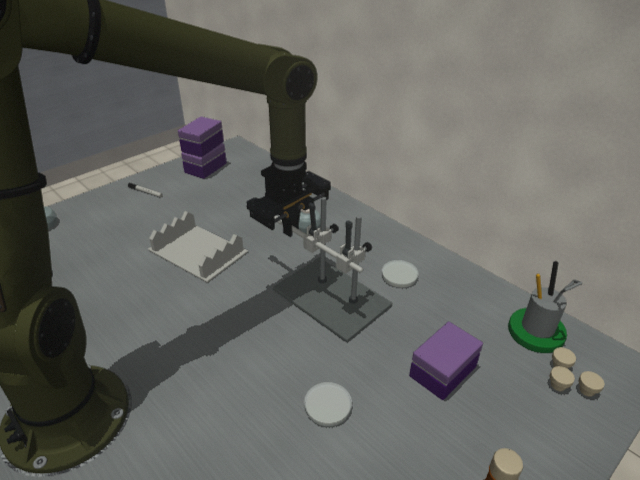

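The tip is at u≈401 in the top view, which is about 30 mm out. Both levers are up, the other objects are in place and the forces are near zero. Handing in.

```bash
python3 -c "
from h import *
print(workorder.close_job())"
```

```text
the job is handed in; nothing more can be done
None
```

I turned the first cam lever up to about 1.5 rad, then took the rod from the rest. I threaded it through both boss heads without any noticeable contact force and handed the job in at about 23.5 s on the robot's clock.

**Last checks:**
- **Rod position:** the tip stands about 30 mm beyond the second head. Kinematics gave 30.2 mm and the top camera about 30.7 mm.
- **Grip:** the rod is held with a 50 N squeeze at about its y = +51 mm and had not slipped when last checked, just before the final 2.5 mm.
- **Strain:** force on the tool is about 1 N or less, and the arm is still.
- **Surroundings:** both levers are up. In the side and top views, the dishes, burner and tip box look undisturbed.

**Disagreements:** before insertion, the top and side cameras differed by 1–2 mm on the rod's offset from the bore. I shifted the rod 1 mm towards the robot and 0.5 mm up, and it then passed both bores freely.

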